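# Slide a brake pad under the thickness gauge

### The job

Push the brake pad flat along the bench, long way in, through the open mouth of the low aluminium bridge gauge until its leading end rests squarely against the gauge's stop, then back the hand off. Only push it: do not lift, pick up or tip the pad, and leave the socket, can and wrench where they are.

Things in the scene. Friction and masses are not known exactly. Their poses are not given: they have to be found in the camera images.
- pad_center (a point): Loose car brake pad lying flat, dark friction block up: steel backing plate 130 x 54 x 6 mm (full outline), friction block 110 x 50 x 10 mm centred on top, 16 mm thick in all, 0.25 to 0.5 kg. The point is its centre, 8 mm above the bench; x along the 130 mm length, y along the 54 mm width, z up.
- pad: The same brake pad; origin at the centre of its underside, same axes. It starts 15 to 21 cm in front of the gauge's origin, +x end towards the mouth, up to 30 mm off the passage's middle line and turned up to 0.35 rad from it. Either long side or end may be pushed.
- gauge: Aluminium bridge gauge fixed to the bench. Origin on the bench under the middle of the roof; x along the passage from mouth to stop, y across, z up. Roof x -30 to +30 mm, 100 mm wide, underside 19.5 mm, top 31.5 mm (screw heads 34 mm) above the bench. Passage 68 mm wide between 16 mm sides, no floor plate. Behind the roof the sides run on as 12 mm high rails to x = +67 mm.
- gauge_mouth (a point): Middle of the gauge's open mouth, 10 mm above the bench, at x = -30 mm in the gauge's frame; the only way in. Axes as the gauge's.
- gauge_stop (a point): Middle of the stop's face (9 mm above the bench, x = +55 mm in the gauge's frame, axes as the gauge's). The stop is an 18 mm high block across the passage, seen behind the roof. With the pad home against it, the pad's centre is at x = -10 mm in the gauge's frame and 45 mm of the pad still sticks out of the mouth.
- socket_center (a point): Loose steel wheel-nut socket standing upright, 32 mm diameter, 50 mm high; the point is its centre. Not to be moved.
- can: Loose red spray can, 60 mm diameter, 130 mm high, upright; origin at the centre of its underside. Not to be moved.
- wrench: Loose steel open-ended wrench, 180 mm long, lying along its own x; origin under its middle. Not to be moved.
Mind the look-alikes: they are no part of the job. What is shaped like the pad but orange is not meant. Several things look just like the gauge: the one meant starts farthest to the robot's right.

How it is judged:
By the outcome, as a careful person would: the job done as asked, in the order asked, and still so for the second after the job is handed in, with the robot touching nothing.
It also fails if it takes over 61 s, if anything falls off the work surface, if the arm or the gripper's body presses on something with over 40 N, if the wrist force passes 120 N, or if a joint passes its speed limit or range.

### The arm

A 6-joint arm with a two-finger parallel gripper is mounted at the origin on the work surface. World frame = base frame: x ahead of the robot, y to its left, z up, the work surface at z = 0. Lengths are in m, angles in degrees, forces in N, time in s.
With the tool pointing down it reaches from about 0.25 to 0.725 m from the base axis. Payload 9.7 kg.
Tool frame: the origin (TCP) lies at the very end of the fingers, on their centre line; the grasp point (between the pads) lies grasp_offset behind it (grasp_offset is the distance from the TCP to the grasp point, in m); z points along the fingers, y is the line along which they close (so a half turn about z gives the same grasp; the last joint's range is limited). The gripper opens to 85 mm and grips with 20 to 120 N. Pads are 22 mm wide; open, the fingers measure 114 mm over their backs; the gripper's body (76 mm by 85 mm) begins 54 mm behind the grasp point. The pads swing forward as they close: fully open they stand 13 mm farther back than shut.
Start: joints at [67.953, 4.979, 10.078, 95.1, 0, 90], TCP at [0.206, 0.51, 0.231] pointing down, gripper open.
Joint ranges: [-179.16, 179.16], [-48.56, 103.87], [-65.8, 70.77], [-126.05, 130.52], [-82.76, 87.17], [-180, 180]. Speed limits (degrees/s): [127.2, 127.2, 147.25, 180, 180, 180].

### API

Orientations are given as [roll, pitch, yaw] about the fixed x, y, z axes, in that order (R = Rz(yaw) Ry(pitch) Rx(roll)).
In Python, from workcell import get_obs, camera, calibration, job_done, recognise, cut_out, mark_of, grasp_offset gives the robot as it stands.
- The arm moves only by the tool servo_tool, never from a script. Its argument "moves" is a list of rows, each a list of 3 entries, a list of its own where there are three numbers: the turn, a rotation vector about the tool's x, y, z in degrees, then the shift along the tool's x, y, z in m, then the opening in per cent of the stroke, from 0 (shut) to 100 (fully open). In form: [[[ax, ay, az], [x, y, z], claw], ...]. A call has 1 to 12 rows; each row shifts and turns the commanded pose from where the row before left it, along the tool's axes as they then stand; what a row does not reach is not made up. A row lasts 1/10 s, in which the tool goes at most 50 mm and 8.59 degrees, less where a joint would pass 70% of its speed; a pose out of reach is approached as far as the arm can. A call is refused whole if a number of a shift passes 0.05 or a number of a turn 8.59, either way. A call with a gripper value outside its range is refused whole. The fingers move at their own pace and stop on an object; "force" is the grip in N (left out, the last holds). Time passes only in rows, so rows that do not move let the fingers close. It gives the time, the measured TCP pose, the force, the opening and the grip force at its end, in the units of the state.
- get_obs(): the state, without advancing time (a new reading comes with each control period).
- camera(name): name is "side" or "top"; returns (picture, depth): 384x512x3 uint8, red, green, blue; 384x512 float32, m along the optical axis (not along the pixel's ray), 0 where there is no reading.
- calibration(name): a dict with "camera_matrix" (3x3 intrinsics, pixels), "dist" ([k1, k2, p1, p2, k3] as OpenCV has them; the pictures are not rectified), "R" (3x3) and "t" (3): a world point X has camera coordinates R X + t. Camera axes: x right, y down, z forward; pixel columns grow to the right and rows downward; lengths in m; the calibration is good to about 2 mm. A picture is of the moment at which its call begins. calibration takes no time and is no camera call.
- job_done(): hands the job in; it is judged then, once.
Trained networks look in the newest picture that a camera, given by its name, has taken for a name from the list of things; names that differ only in an ending like _2 or _b are one class to them, and where a whole thing is asked for, a point or a joint stands for the part that bears it (a point fixed in the world has none). Each returns a list of dicts, best first, with "score" (0 to 1); they miss things now and then, are a little off and sometimes report something else, mostly with a low value. They report only what shows in the picture. A call takes as long as a camera call. They do not tell look-alikes from the thing itself.
- recognise(name, camera): "xyz" ([x, y, z] in m, in the coordinates of the camera as it stood for that picture, good to about 4 mm: the middle of the surface that is visible of it).
- cut_out(name, camera): "mask" (384x512 bool, what is visible of it).
- mark_of(name, camera): "xyz" ([x, y, z] in m, in the coordinates of the camera as it stood for that picture, good to about 4 mm: a listed point, or the origin of a listed thing).
The state is a dict: "time": time; "q": joint angles; "qd": joint speeds; "joint_efforts": joint torques, N m; "ee_pos": TCP position; "tcp_rot": TCP orientation; "wrist_force": force on the tool from outside, world axes, zero at the start; "torque": the same for the moment, N m; "opening": finger opening in m; "grasp_force": force on a finger pad.
Only numpy, scipy, OpenCV 4.12 (cv2) and the standard library are available. Lean on these libraries where they do the work, as an engineer would, in place of code of your own. Each camera call takes 0.05 s, during which the arm holds its last target. There are 200 camera calls.

## Working session

There is one attempt and no reset: what is moved stays moved. The work goes in short steps, Python scripts to look and compute and a tool call to move; the robot and the scene stay as the last step left them, time stands still between calls to the robot, and variables do not carry over. Pictures are saved under pics/ and viewed, at most 10 in all, crops included, and the job is handed in when it is done.

Besides the shell and the picture viewer there is one more tool, called after "Call:" as name([rows], argument=value, ...), one row to a line, values as JSON. servo_tool: Moves the arm, as the interface text tells. Its arguments: {"type":"object","properties":{"moves":{"type":"array"},"force":{"type":"number"}},"required":["moves"]}

```bash
mkdir -p pics; cat > h.py <<'E'
import numpy as np, cv2
from workcell import *
def w(c,p):
    k=calibration(c); return np.array(k["R"]).T@(np.array(p)-np.array(k["t"]))
def px(c,X):
    k=calibration(c); r,_=cv2.Rodrigues(np.array(k["R"]))
    return cv2.projectPoints(np.array(X,float).reshape(-1,1,3),r,np.array(k["t"],float),np.array(k["camera_matrix"]),np.array(k["dist"]))[0].reshape(-1,2)
def cloud(c,d):
    k=calibration(c); K=np.array(k["camera_matrix"]); v,u=np.mgrid[:384,:512]
    n=cv2.undistortPoints(np.stack([u,v],-1).reshape(-1,1,2).astype(float),K,np.array(k["dist"])).reshape(384,512,2)
    P=np.dstack([n*d[...,None],d]); return (P-np.array(k["t"]))@np.array(k["R"])
E
python3 - <<'E'
from h import *
ims=[]
for c in("top","side"):
    p,d=camera(c); np.savez(f"{c}0.npz",p=p,d=d); cv2.imwrite(f"pics/{c}0.png",p[...,::-1])
    for n in("pad","gauge","gauge_mouth","gauge_stop","socket_center","can","wrench"):
        for r in mark_of(n,c)[:5]:
            X=w(c,r["xyz"]); print(c,n,round(r["score"],2),X.round(3),px(c,X).round()[0])
print(get_obs(),grasp_offset)
E
```

```text
top pad 0.64 [ 0.556 -0.078 -0.001] [258. 184.]
top pad 0.64 [ 0.375 -0.096  0.002] [267. 255.]
top pad 0.2 [0.454 0.223 0.02 ] [140. 226.]
top gauge 0.83 [0.577 0.289 0.002] [116. 178.]
top gauge 0.82 [ 0.583  0.1   -0.001] [190. 175.]
top gauge_mouth 0.7 [0.581 0.26  0.012] [126. 176.]
top gauge_mouth 0.69 [0.573 0.07  0.008] [200. 179.]
top gauge_stop 0.75 [0.569 0.346 0.008] [ 94. 182.]
top gauge_stop 0.67 [0.589 0.153 0.005] [169. 173.]
top socket_center 0.62 [0.453 0.223 0.02 ] [140. 226.]
top can 0.84 [ 0.717  0.296 -0.002] [115. 125.]
top can 0.3 [ 0.556 -0.084  0.01 ] [261. 184.]
top wrench 0.7 [ 0.436 -0.459 -0.001] [407. 228.]
side pad 0.82 [ 0.558 -0.081  0.005] [251. 208.]
side pad 0.61 [ 0.385 -0.098 -0.   ] [312. 213.]
side gauge 0.79 [ 0.583  0.292 -0.001] [204. 310.]
side gauge 0.66 [0.587 0.097 0.003] [226. 247.]
side gauge_mouth 0.72 [0.581 0.065 0.011] [231. 237.]
side gauge_mouth 0.58 [0.588 0.262 0.01 ] [206. 295.]
side gauge_stop 0.95 [0.57  0.34  0.004] [203. 329.]
side gauge_stop 0.74 [0.591 0.153 0.008] [218. 260.]
side socket_center 0.79 [0.454 0.221 0.026] [274. 284.]
side can 0.57 [ 0.72   0.294 -0.003] [140. 301.]
side can 0.44 [ 0.56  -0.084  0.008] [250. 207.]
side wrench 0.67 [ 0.432 -0.463 -0.004] [302. 159.]
{'time': 0.8, 'q': array([6.79539178e+01, 4.97731011e+00, 1.00801769e+01, 9.50992835e+01,
       3.77509131e-04, 9.00000990e+01]), 'qd': array([ 0.09601867,  0.07363955, -0.02784608, -0.09208486, -0.10975657,
        0.03981063]), 'joint_efforts': array([-7.55701094e-04, -5.20040488e+01,  4.64842594e+01,  9.00110699e-04,
        3.21796801e-05, -2.27418127e-06]), 'ee_pos': array([0.20644503, 0.50979351, 0.231317  ]), 'tcp_rot': array([ 1.79996417e+02, -3.77515319e-04,  1.57953819e+02]), 'wrist_force': array([-0.15283802,  0.27081456, -0.39808449]), 'torque': array([ 0.03144503,  0.01617076, -0.00910602]), 'grasp_force': 0.0, 'opening': 0.08546346270680513} 0.0187
```

```bash
ls pics
```

```text
side0.png
top0.png
```

View pics/top0.png

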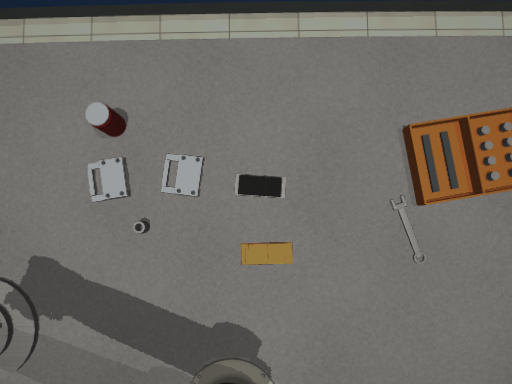

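View pics/side0.png

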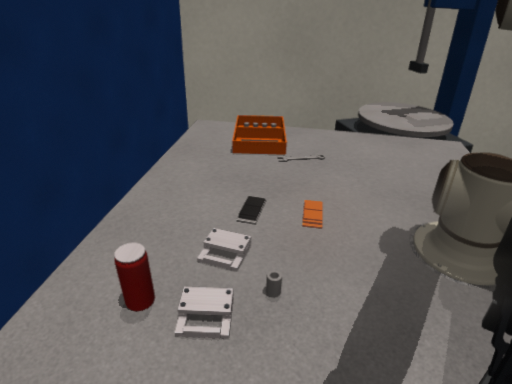

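The top picture shows the dark pad at (260,186) and an orange look-alike at (267,254), which isn't meant. Two gauges are visible, at (108,180) and (184,175). The one at (184,175) is farther right (smaller y) with its mouth towards the pad, so it is the one meant. Next I'll take an enlarged crop and measure the edges.

```bash
cat >> h.py <<'E'
def fit(c,name,near,zs,p,d,tag=""):
    # metric top-down rectangle of mask points
    P=cloud(c,d)
    for r in cut_out(name,c):
        m=r["mask"]; Q=P[m]; Q=Q[(d[m]>0)]
        if np.linalg.norm(np.median(Q[:,:2],0)-near)<.05:
            Q=Q[(Q[:,2]>zs[0])&(Q[:,2]<zs[1])]
            rc=cv2.minAreaRect((Q[:,:2]*1000).astype(np.float32)); print(tag,c,name,round(r["score"],2),len(Q),"z",np.percentile(Q[:,2],[5,50,95]).round(4),"mm",np.round(rc[0],1),np.round(rc[1],1),round(rc[2],2)); return
E
python3 - <<'E'
from h import *
for c in("top","side"):
    p,d=camera(c)
    fit(c,"pad",[.557,-.08],(.003,.03),p,d)
    fit(c,"gauge",[.583,.1],(.024,.045),p,d,"roof")
    fit(c,"gauge",[.583,.1],(.004,.045),p,d,"all")
    if c=="top": cv2.imwrite("pics/crop.png",cv2.resize(p[140:215,150:300,::-1],None,fx=5,fy=5,interpolation=cv2.INTER_CUBIC))
    else: cv2.imwrite("pics/crops.png",cv2.resize(p[185:275,190:330,::-1],None,fx=5,fy=5,interpolation=cv2.INTER_CUBIC))
E
```

```text
top pad 0.68 1025 z [0.0046 0.0143 0.0184] mm [552.5 -81.2] [130.   55.3] 84.03
roof top gauge 0.61 929 z [0.0278 0.031  0.0345] mm [580.2  98.5] [60.6 99.7] 81.48
all top gauge 0.61 1234 z [0.0106 0.0303 0.0341] mm [583.  117.1] [98.1 99.7] 81.46
 side pad 0.64 502 z [0.0045 0.0146 0.0168] mm [555.7 -75.6] [124.5  53.4] 85.46
roof side gauge 0.82 714 z [0.0262 0.0309 0.0331] mm [581.5 100. ] [62.1 97.3] 80.17
all side gauge 0.82 1263 z [0.0075 0.0288 0.0325] mm [583.5 118.1] [100.3 101. ] 81.23
```

View pics/crop.png

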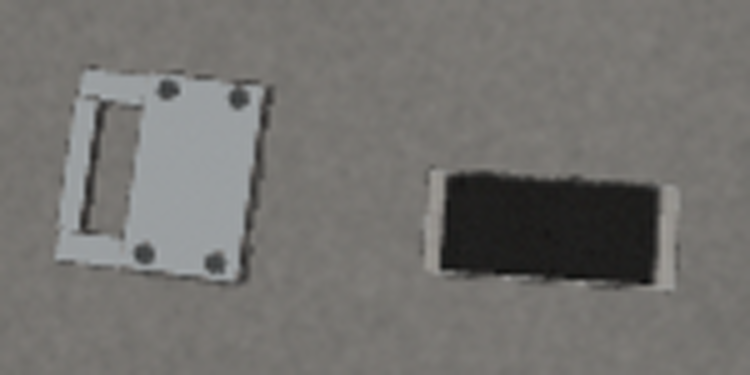

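Confirmed: the gauge at (184,175) has its stop on the left and its mouth facing the pad. The pad is on the middle line and only about 3.5° off. I'll turn the tool first, then move in behind the pad with the fingers nearly shut, so they give two contact points.

Call:
servo_tool([
  [[0, 0, 8.1], [0, 0, 0], 15],
  [[0, 0, 8.1], [0, 0, 0], 15],
  [[0, 0, 8.1], [0, 0, 0], 15],
  [[0, 0, 8.1], [0, 0, 0], 15],
  [[0, 0, 8.1], [0, 0, 0], 15],
  [[0, 0, 8.1], [0, 0, 0], 15],
  [[0, 0, 8.1], [0, 0, 0], 15],
  [[0, 0, 8.1], [0, 0, 0], 15],
  [[0, 0, 8.1], [0, 0, 0], 15],
])

```text
time: 2.1
ee_pos: [0.2065, 0.5098, 0.2313]
tcp_rot: [-180.0, -0.0, 84.7]
wrist_force: [-0.0, -0.4, 0.3]
opening: 0.013
grasp_force: 0.0
```

Call:
servo_tool([
  [[0, 0, 0], [-0.033, 0.02, 0], 15],
  [[0, 0, 0], [-0.033, 0.02, 0], 15],
  [[0, 0, 0], [-0.033, 0.02, 0], 15],
  [[0, 0, 0], [-0.033, 0.02, 0], 15],
  [[0, 0, 0], [-0.033, 0.02, 0], 15],
  [[0, 0, 0], [-0.033, 0.02, 0], 15],
  [[0, 0, 0], [-0.033, 0.02, 0], 15],
  [[0, 0, 0], [-0.033, 0.02, 0], 15],
  [[0, 0, 0], [-0.033, 0.02, 0], 15],
  [[0, 0, 0], [-0.033, 0.02, 0], 15],
])

```text
time: 3.1
ee_pos: [0.3776, 0.1623, 0.2315]
tcp_rot: [180.0, -0.0, 85.1]
wrist_force: [1.1, 1.5, 0.4]
opening: 0.0128
grasp_force: 0.0
```

Call:
servo_tool([
  [[0, 0, 0], [-0.033, 0.02, 0], 15],
  [[0, 0, 0], [-0.033, 0.02, 0], 15],
  [[0, 0, 0], [-0.033, 0.02, 0], 15],
  [[0, 0, 0], [-0.033, 0.02, 0], 15],
  [[0, 0, 0], [-0.033, 0.02, 0], 15],
  [[0, 0, 0], [-0.033, 0.02, 0], 15],
  [[0, 0, 0], [-0.033, 0.02, 0], 15],
  [[0, 0, 0], [-0.033, 0.02, 0], 15],
  [[0, 0, 0], [-0.033, 0.02, 0], 15],
  [[0, 0, 0], [-0.033, 0.02, 0], 15],
  [[0, 0, 0], [0, 0, 0], 15],
])

```text
time: 4.2
ee_pos: [0.5491, -0.1857, 0.2296]
tcp_rot: [-179.9, 0.0, 84.9]
wrist_force: [-1.0, 0.1, -0.6]
opening: 0.0128
grasp_force: 0.0
```

Call:
servo_tool([
  [[0, 0, 0], [0, -0.004, 0.04], 15],
  [[0, 0, 0], [0, 0, 0.04], 15],
  [[0, 0, 0], [0, 0, 0.04], 15],
  [[0, 0, 0], [0, 0, 0.04], 15],
  [[0, 0, 0], [0, 0, 0.035], 15],
  [[0, 0, 0], [0, 0, 0.02], 15],
  [[0, 0, 0], [0, 0, 0.006], 15],
  [[0, 0, 0], [0, 0, 0.003], 15],
  [[0, 0, 0], [0, 0, 0], 15],
])

```text
time: 5.1
ee_pos: [0.5446, -0.182, 0.0084]
tcp_rot: [179.9, 0.0, 85.1]
wrist_force: [0.5, 0.0, -0.1]
opening: 0.0129
grasp_force: 0.0
```

```bash
python3 - <<'E'
from h import *
for c in("top","side"):
    p,d=camera(c)
    fit(c,"pad",[.557,-.08],(.003,.03),p,d)
cv2.imwrite("pics/s1.png",cv2.resize(p[150:270,190:350,::-1],None,fx=4,fy=4,interpolation=cv2.INTER_CUBIC))
E
```

```text
top pad 0.75 1011 z [0.0048 0.0144 0.0184] mm [551.4 -79.8] [126.7  56.9] 85.62
 side pad 0.85 491 z [0.0046 0.0145 0.0167] mm [556. -78.] [126.9  53.7] 85.18
```

View pics/s1.png

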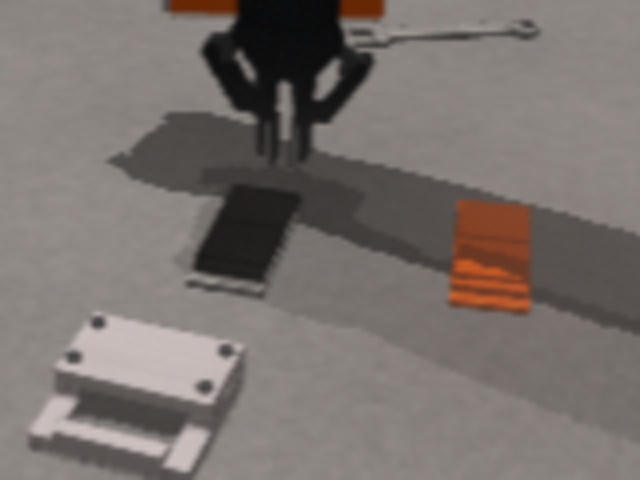

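The picture shows the fingers just behind the pad's back end, in line with it. I'll feel for the bench.

Call:
servo_tool([
  [[0, 0, 0], [0, 0, 0.002], 15],
  [[0, 0, 0], [0, 0, 0.001], 15],
  [[0, 0, 0], [0, 0, 0.001], 15],
  [[0, 0, 0], [0, 0, 0.001], 15],
  [[0, 0, 0], [0, 0, 0], 15],
])

```text
time: 5.8
ee_pos: [0.5439, -0.1819, 0.0021]
tcp_rot: [-180.0, -0.0, 85.0]
wrist_force: [-0.6, -0.6, -0.2]
opening: 0.0128
grasp_force: 0.0
```

Call:
servo_tool([
  [[0, 0, 0], [0.005, 0, 0], 15],
  [[0, 0, 0], [0.005, 0, 0], 15],
  [[0, 0, 0], [0.005, 0, 0], 15],
  [[0, 0, 0], [0.004, 0, 0], 15],
  [[0, 0, 0], [0.004, 0, 0], 15],
  [[0, 0, 0], [0.004, 0, 0], 15],
  [[0, 0, 0], [0.004, 0, 0], 15],
])

```text
time: 6.5
ee_pos: [0.5468, -0.1509, 0.0023]
tcp_rot: [180.0, 0.0, 85.0]
wrist_force: [-0.9, -1.9, 0.0]
opening: 0.0127
grasp_force: 0.9
```

Call:
servo_tool([
  [[0, 0, 0], [0.004, 0, 0], 15],
  [[0, 0, 0], [0.004, 0, 0], 15],
  [[0, 0, 0], [0.004, 0, 0], 15],
  [[0, 0, 0], [0.004, 0, 0], 15],
  [[0, 0, 0], [0.004, 0, 0], 15],
  [[0, 0, 0], [0, 0, 0], 15],
])

```text
time: 7.1
ee_pos: [0.5485, -0.1304, 0.0023]
tcp_rot: [180.0, -0.0, 85.1]
wrist_force: [-0.2, 1.0, 0.0]
opening: 0.0125
grasp_force: 0.0
```

```bash
python3 - <<'E'
from h import *
for c in("top","side"):
    p,d=camera(c)
    fit(c,"pad",[.557,-.06],(.003,.018),p,d)
    if c=="top": cv2.imwrite("pics/t2.png",cv2.resize(p[140:215,150:300,::-1],None,fx=5,fy=5,interpolation=cv2.INTER_CUBIC))
E
```

```text
top pad 0.66 612 z [0.0049 0.0141 0.0174] mm [556.8 -34.8] [86.4 53.9] 85.1
 side pad 0.78 494 z [0.0049 0.0147 0.0169] mm [557.9 -48.8] [117.7  52.2] 85.44
```

View pics/t2.png

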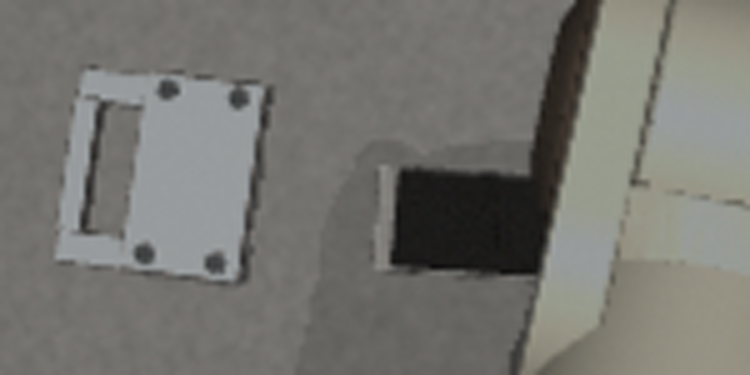

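The pad follows the fingers straight at 85°. I'll turn gradually to the gauge's 81.4° over the next 60 mm.

Call:
servo_tool([
  [[0, 0, 0.37], [0.004, 0, 0], 15],
  [[0, 0, 0.37], [0.006, 0, 0], 15],
  [[0, 0, 0.37], [0.006, 0, 0], 15],
  [[0, 0, 0.37], [0.006, 0, 0], 15],
  [[0, 0, 0.37], [0.006, 0, 0], 15],
  [[0, 0, 0.37], [0.006, 0, 0], 15],
  [[0, 0, 0.37], [0.006, 0, 0], 15],
  [[0, 0, 0.37], [0.005, 0, 0], 15],
  [[0, 0, 0.37], [0.004, 0, 0], 15],
  [[0, 0, 0.37], [0.003, 0, 0], 15],
  [[0, 0, 0], [0, 0, 0], 15],
])

```text
time: 8.4
ee_pos: [0.5545, -0.079, 0.0023]
tcp_rot: [180.0, -0.0, 81.4]
wrist_force: [-0.1, 0.1, 0.1]
opening: 0.0128
grasp_force: 0.0
```

```bash
python3 - <<'E'
from h import *
for c in("top","side"):
    p,d=camera(c)
    fit(c,"pad",[.567,-.0],(.003,.018),p,d)
    if c=="top": a=cv2.resize(p[140:215,150:300,::-1],None,fx=5,fy=5,interpolation=cv2.INTER_CUBIC)[:,:450]
    else: b=cv2.resize(p[190:265,195:265,::-1],None,fx=5,fy=5,interpolation=cv2.INTER_CUBIC)
cv2.imwrite("pics/t3.png",np.hstack([a,b]))
E
```

```text
top pad 0.6 365 z [0.0044 0.0138 0.0173] mm [570.2  31.9] [55.2 53.3] 81.65
 side pad 0.79 465 z [0.0061 0.0152 0.0169] mm [566.1  -8.5] [110.4  51.2] 81.7
```

View pics/t3.png

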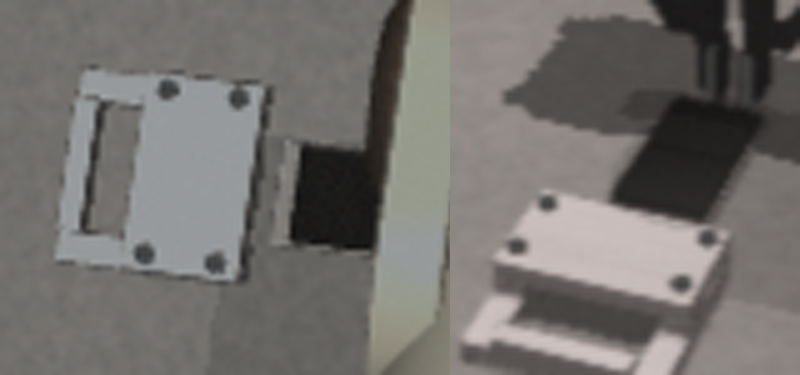

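The pad is at 81.6°, centred to within about 2 mm and some 10 mm short of the mouth. I'll push on.

Call:
servo_tool([
  [[0, 0, 0], [0.004, 0, 0], 15],
  [[0, 0, 0], [0.006, 0, 0], 15],
  [[0, 0, 0], [0.006, 0, 0], 15],
  [[0, 0, 0], [0.006, 0, 0], 15],
  [[0, 0, 0], [0.006, 0, 0], 15],
  [[0, 0, 0], [0.006, 0, 0], 15],
  [[0, 0, 0], [0.005, 0, 0], 15],
  [[0, 0, 0], [0.005, 0, 0], 15],
  [[0, 0, 0], [0.004, 0, 0], 15],
  [[0, 0, 0], [0.003, 0, 0], 15],
  [[0, 0, 0], [0.002, 0, 0], 15],
])

```text
time: 9.7
ee_pos: [0.5624, -0.0268, 0.0023]
tcp_rot: [180.0, 0.0, 81.4]
wrist_force: [-1.0, -2.6, 1.3]
opening: 0.0128
grasp_force: 1.1
```

Call:
servo_tool([
  [[0, 0, 0], [0.003, 0, 0], 15],
  [[0, 0, 0], [0.005, 0, 0], 15],
  [[0, 0, 0], [0.005, 0, 0], 15],
  [[0, 0, 0], [0.005, 0, 0], 15],
  [[0, 0, 0], [0.005, 0, 0], 15],
  [[0, 0, 0], [0.004, 0, 0], 15],
  [[0, 0, 0], [0.003, 0, 0], 15],
  [[0, 0, 0], [0.002, 0, 0], 15],
])

```text
time: 10.5
ee_pos: [0.5672, 0.0049, 0.0023]
tcp_rot: [180.0, 0.0, 81.4]
wrist_force: [-0.7, -1.7, 0.2]
opening: 0.0126
grasp_force: 1.2
```

Call:
servo_tool([
  [[0, 0, 0], [0.002, 0, 0], 15],
  [[0, 0, 0], [0.002, 0, 0], 15],
])

```text
time: 10.7
ee_pos: [0.5677, 0.0086, 0.0023]
tcp_rot: [-180.0, 0.0, 81.3]
wrist_force: [0.3, -1.8, 0.8]
opening: 0.0124
grasp_force: 1.2
```

Call:
servo_tool([
  [[0, 0, 0], [0.001, 0, 0], 15],
  [[0, 0, 0], [0.001, 0, 0], 15],
])

```text
time: 10.9
ee_pos: [0.5681, 0.0105, 0.0023]
tcp_rot: [180.0, 0.0, 81.3]
wrist_force: [0.2, -2.6, 0.6]
opening: 0.0129
grasp_force: 1.2
```

Call:
servo_tool([
  [[0, 0, 0], [0.001, 0, 0], 15],
  [[0, 0, 0], [0.001, 0, 0], 15],
])

```text
time: 11.1
ee_pos: [0.5683, 0.0125, 0.0023]
tcp_rot: [-180.0, 0.0, 81.3]
wrist_force: [-0.4, -3.0, 0.4]
opening: 0.0128
grasp_force: 1.2
```

Call:
servo_tool([
  [[0, 0, 0], [0.001, 0, 0], 15],
  [[0, 0, 0], [0.001, 0, 0], 15],
])

```text
time: 11.3
ee_pos: [0.5686, 0.0145, 0.0023]
tcp_rot: [-180.0, 0.0, 81.4]
wrist_force: [-0.4, -1.0, 0.3]
opening: 0.013
grasp_force: 1.2
```

Call:
servo_tool([
  [[0, 0, 0], [0.001, 0, 0], 15],
])

```text
time: 11.4
ee_pos: [0.5688, 0.0154, 0.0023]
tcp_rot: [-180.0, 0.0, 81.3]
wrist_force: [-0.5, -5.9, 0.8]
opening: 0.013
grasp_force: 3.2
```

Force is starting to rise, so I'll take a couple more small steps to seat it.

Call:
servo_tool([
  [[0, 0, 0], [0.0005, 0, 0], 15],
])

```text
time: 11.5
ee_pos: [0.5688, 0.0155, 0.0023]
tcp_rot: [180.0, 0.1, 81.3]
wrist_force: [-1.4, -7.5, 1.3]
opening: 0.0131
grasp_force: 3.7
```

Call:
servo_tool([
  [[0, 0, 0], [0.0005, 0, 0], 15],
  [[0, 0, 0], [0, 0, 0], 15],
])

```text
time: 11.7
ee_pos: [0.5688, 0.0155, 0.0023]
tcp_rot: [180.0, 0.1, 81.3]
wrist_force: [-1.7, -8.2, 1.5]
opening: 0.0129
grasp_force: 4.0
```

Call:
servo_tool([
  [[0, 0, 0], [0.001, 0, 0], 15],
  [[0, 0, 0], [0.001, 0, 0], 15],
  [[0, 0, 0], [0, 0, 0], 15],
])

```text
time: 12.0
ee_pos: [0.5689, 0.0158, 0.0023]
tcp_rot: [180.0, 0.3, 81.2]
wrist_force: [-2.3, -17.2, 2.8]
opening: 0.0126
grasp_force: 8.5
```

```bash
python3 - <<'E'
from h import *
p,d=camera("side"); fit("side","pad",[.565,.05],(.003,.018),p,d)
a=cv2.resize(p[195:275,190:270,::-1],None,fx=6,fy=6,interpolation=cv2.INTER_CUBIC)
cv2.imwrite("pics/t4.png",a)
E
```

```text
(no output)
```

View pics/t4.png

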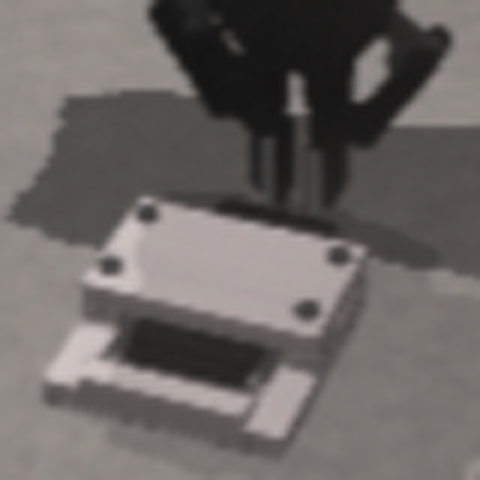

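The pad fills the passage. Its light front strip lies along the stop from (110,365) to (255,400), and the fingers are behind it at (300,190). The contact is hard at 17 N, so it is home. Backing off straight, then up.

Call:
servo_tool([
  [[0, 0, 0], [-0.003, 0, 0], 15],
  [[0, 0, 0], [-0.01, 0, 0], 15],
  [[0, 0, 0], [-0.03, 0, 0], 15],
  [[0, 0, 0], [-0.04, 0, 0], 15],
  [[0, 0, 0], [-0.03, 0, -0.03], 15],
  [[0, 0, 0], [-0.02, 0, -0.04], 15],
  [[0, 0, 0], [-0.04, 0, -0.04], 15],
  [[0, 0, 0], [-0.04, 0, -0.04], 15],
  [[0, 0, 0], [-0.04, 0, -0.04], 15],
  [[0, 0, 0], [-0.03, 0, 0], 15],
  [[0, 0, 0], [0, 0, 0], 15],
])

```text
time: 13.2
ee_pos: [0.5285, -0.2509, 0.1794]
tcp_rot: [179.9, 0.0, 81.2]
wrist_force: [-0.5, 0.5, -0.7]
opening: 0.0126
grasp_force: 0.0
```

```bash
python3 - <<'E'
from h import *
o=[]
for c,s in(("top",np.s_[140:215,155:235]),("side",np.s_[195:270,190:270])):
    p,d=camera(c); o.append(cv2.resize(p[s][...,::-1],None,fx=5,fy=5,interpolation=cv2.INTER_CUBIC))
    Q=cloud(c,d).reshape(-1,3); g=np.array([.5807,.099]); a=np.deg2rad(81.4)
    L=np.c_[(Q[:,:2]-g)@[np.cos(a),np.sin(a)],(Q[:,:2]-g)@[-np.sin(a),np.cos(a)],Q[:,2]]*1000
    k=(L[:,0]>-100)&(L[:,0]<-33)&(abs(L[:,1])<45)&(L[:,2]>4)&(L[:,2]<19); L=L[k]
    rc=cv2.minAreaRect(L[:,:2].astype(np.float32)); print(c,len(L),np.round(L.min(0),1),np.round(L.max(0),1),rc)
    # long-edge slopes
cv2.imwrite("pics/t5.png",np.hstack(o))
E
```

```text
top 340 [-97.2 -29.8   4. ] [-33.5  39.5  19. ] ((-62.582618713378906, 3.925823211669922), (60.613525390625, 69.66553497314453), 7.578853130340576)
side 66 [-75.1 -26.1   4.2] [-46.9  22.1  17.8] ((-61.01741027832031, -2.1129398345947266), (27.783504486083984, 48.49919891357422), 1.57341468334198)
```

View pics/t5.png

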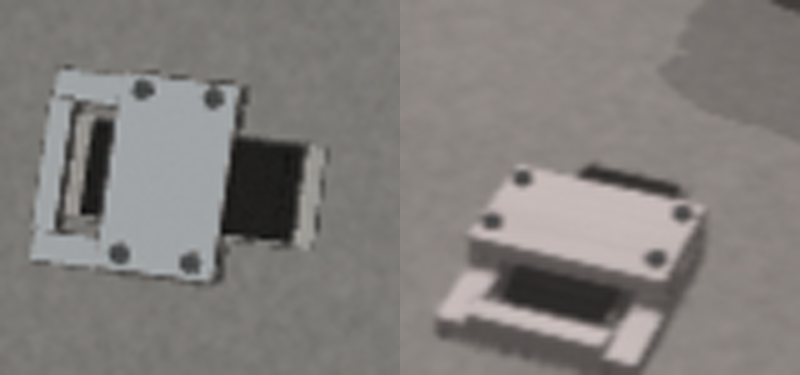

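The pad's back end is 75 mm in front of the gauge's origin, as it should be when home. Its edges are parallel to the gauge in both views, and the hand is clear.

```bash
python3 -c "
from workcell import *
print(job_done())"
```

```text
the job is handed in; nothing more can be done
None
```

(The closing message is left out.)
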